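# Shut and lock the sandwich press

## Task

The sandwich press has been left standing open: push its lid gently down with the fingertips until it is fully shut, without slamming it, and only then push the lock lever on the front of the handle all the way down and in against the handle so that the press is locked. Use only the fingers and lift nothing, do not shove the press along the ledge, leave the other things where they are, and finish with the hand clear of everything.

Things in the scene. Friction and masses are not known exactly. Their poses are not given: they have to be found in the camera images.
- press: Chrome sandwich press, loose on rubber feet, about 2.1 kg; slides if pushed sideways with some 15 N. Origin: centre of its underside. Own x axis from its front (handle, towards the robot, turned up to 0.35 rad) to its back (hinge), z up. Base 220 (x) by 240 mm (y), 50 mm high; 92 mm high when shut. Lid hinge line along y through x = +118, z = 54 mm.
- lid (a joint): Opening angle of the lid, rad: 0 fully shut (on a stop), grows as the handle end swings up, stop at 1.45; starts 0.8 to 1.2. Stiff hinge: the lid (0.6 kg) stays where it is left, at any angle; some 1 to 6 N on the handle, square to the lid, moves it down.
- upper_handle (a point): Middle of the flat top face of the lid's half of the black handle, 50 mm deep by 140 mm wide (y). Axes are the lid's: x along it to the hinge, z out of the face. Lies 251 mm before and 24 mm above the hinge line in them. Shut: x = -133, z = 78 mm in the press frame. The lever takes the middle 49 mm of the front edge; 45 mm is free on either side. The fixed lower half is under it, z 30 to 50 mm.
- lever (a joint): Angle of the lock lever about its pin on the handle's front, rad: 0 locked (hanging straight down across the front of both handle halves, its lip under the lower one), pi/2 sticking straight out to the front in line with the lid, stop at 1.75. Starts raised (1.2 to 1.7). Stiff: stays where it is left; some 2 N near its tip moves it.
- lever_pivot (a point): Middle of the lever's pin, which runs along the press's y axis at the front of the upper handle and moves with the lid. With the lid shut it is at x = -163, y = 0, z = 70 mm in the press frame (5 mm ahead of the handle's front, 8 mm below its top). Axes turn with the lever.
- lever_tip (a point): Point on the lever's outer face at its free end, 48 mm from the pin. The lever is a chrome plate 36 mm wide (y), 4 mm thick, with a 12 mm finger tab beyond this point, flared outwards. Raised, this outer face looks up (lid shut); locked, it faces forward, 5 mm ahead of the pin, the tab ending 10 mm above the ledge.
- butter_dish: Closed white ceramic butter dish, 100 by 170 mm, 77 mm high with its knob; stands beside the press (left or right). Origin at the centre of its underside. Not to be moved.
- glass_plate: Glass plate, 180 mm across, 18 mm high, on the other side of the press. Origin at the centre of its underside. Not to be moved.
- coaster: Round bamboo coaster, 96 mm across, 9 mm thick, in front of the press to one side. Origin at the centre of its underside. Not to be moved.
- spatula: Plastic spatula, 270 mm long along its x axis, lying in front of the press to the other side, well clear of the lever. Origin under it, near mid-length. Not to be moved.

How it is judged (in metres and radians):
On the way, in this order (a step that is already met when the one before it is completed fails the run):
1. the lid is pushed fully shut, with the lock lever still raised (value of joint lid below 0.03 rad and value of joint lever above 0.5 rad), for 0.2 s.
2. the lock lever is pushed fully down and in, the lid staying shut (value of joint lid below 0.03 rad and value of joint lever below 0.12 rad), for 0.2 s.
At the end, for the whole second after the job is handed in: The lid is shut to within 0.03 rad and the lever is down to within 0.12 rad of its locked stop; the press stands flat (tilt under 0.04 rad) within 30 mm of where it was, and is at rest; dish, plate, coaster and spatula are each within 20 mm of where they were (all of step 2 and distance of press from where it was at the start of the episode below 0.03 m and angle between press's own z axis and vertical below 0.04 rad and linear speed of press below 0.02 m/s and velocity of joint lever between -0.1 and 0.1 rad/s and distance of each of butter_dish, glass_plate, coaster, spatula from where it was at the start of the episode below 0.02 m); the robot touches nothing.
It fails at once if the lever is swung down below 0.5 rad while the lid is still open (over 0.1 rad): it would jam on the lower handle (value of joint lid above 0.1 rad and value of joint lever below 0.5 rad).
It fails at once if the lid slams: it falls or is driven faster than 1.5 rad/s in its last 0.15 rad (value of joint lid below 0.15 rad and velocity of joint lid below -1.5 rad/s).
It fails at once if the press is pushed with something other than the fingers (arm or gripper body on it with over 5 N) (contact force between the arm and press above 5 N).
It fails at once if the lid is lifted further open (over 1.32 rad), or the press is lifted (15 mm), tipped (0.15 rad) or shoved more than 30 mm (value of joint lid above 1.32 rad or height (world z) of press above 0.015 m or angle between press's own z axis and vertical above 0.15 rad or distance of press from where it was at the start of the episode above 0.03 m).
It fails at once if a bystander is lifted or moved more than 20 mm (distance of any of butter_dish, glass_plate, coaster, spatula from where it was at the start of the episode above 0.02 m).
It also fails if it takes over 48 s, if anything falls off the work surface, if the arm or the gripper's body presses on something with over 40 N, if the wrist force passes 120 N, or if a joint passes its speed limit or range.

## Robot

A 6-joint arm with a two-finger parallel gripper is mounted at the origin on the work surface. World frame = base frame: x ahead of the robot, y to its left, z up, the work surface at z = 0. Lengths are in mm, angles in rad, forces in N, time in s.
With the tool pointing down it reaches from about 400 to 925 mm from the base axis. Payload 3.4 kg.
Tool frame: the origin (TCP) lies on the centre line of the jaws, within the pads' length; the fingertips stand 11 mm ahead of it and the grasp point (between the pads) lies 8 mm behind it; z points along the fingers, y is the line along which they close (so a half turn about z gives the same grasp; the last joint's range is limited). The gripper opens to 85 mm and grips with 20 to 120 N. Pads are 22 mm wide; open, the fingers measure 114 mm over their backs; the gripper's body (76 mm by 85 mm) begins 54 mm behind the grasp point. The pads swing forward as they close: fully open they stand 13 mm farther back than shut.
Start: joints at [1.268, 0.307, 1.506, -0, 1.328, -0.073], TCP at [130.439, 560.015, 242.305] pointing down, gripper open.
Joint ranges: [-3.12, 3.12], [-1.05, 2.28], [0.14, 2.33], [-1.42, 4.57], [0.1, 2.73], [-2.68, 2.68]. Speed limits (rad/s): [2.57, 2.57, 3.14, 3.14, 3.14, 3.14].

## Interface

Orientations are given as a 3x3 rotation matrix whose columns are the frame's x, y, z axes.
In Python, from workcell import telemetry, cams, order gives the robot as it stands.
- The arm moves only by the tool carry_out, never from a script. Its argument "series" is a list that holds one entry, the list of rows, each a list of 7 numbers: the turn, a rotation vector about the tool's x, y, z in rad, then the shift along the tool's x, y, z in mm, then the closure in counts, from 0 (fully open) to 255 (shut). A call has 1 to 8 rows; each row shifts and turns the commanded pose from where the row before left it, along the tool's axes as they then stand; what a row does not reach is not made up. A row lasts 1/8 s, in which the tool goes at most 62.5 mm and 10.7 degrees, less where a joint would pass 70% of its speed; a pose out of reach is approached as far as the arm can. A call with a gripper value outside its range is refused whole. The fingers move at their own pace and stop on an object; "newtons" is the grip in N (left out, the last holds). Time passes only in rows, so rows that do not move let the fingers close. It gives the time, the measured TCP pose, the force, the opening and the grip force at its end, in the units of the state.
- telemetry.sense(): the state, without advancing time (a new reading comes with each control period).
- cams.get_image(name): name is "scene" or "top" or "wrist"; returns (picture, depth): 384x512x3 uint8, red, green, blue; 384x512 float32, mm along the optical axis (not along the pixel's ray), 0 where there is no reading.
- cams.camera_params(name): a dict with "fx", "fy", "cx", "cy" (pixels), "world_from_camera" (4x4, takes a point from camera to world coordinates); the wrist camera has in their place "hand_eye" (4x4, takes a point from camera to tool coordinates, whose origin is the TCP and whose axes are the flange's). Camera axes: x right, y up, looking along -z (the intrinsics and any distortion apply to the point x, -y, -z); pixel columns grow to the right and rows downward; lengths in mm; the calibration is good to about 2 mm. A picture is of the moment at which its call begins: read the wrist's pose just before it. camera_params takes no time and is no camera call.
- order.sign_off(): hands the job in; it is judged then, once.
The state is a dict: "time": time; "joint_positions": joint angles; "dq": joint speeds; "effort": joint torques, N m; "tool_pos": TCP position; "orientation": TCP orientation; "ft_force": force on the tool from outside, world axes, zero at the start; "ft_torque": the same for the moment, N m; "grip_width": opening from 0.0 (shut) to 1.0 (fully open); "gripper_force": force on a finger pad.
Only numpy, scipy, OpenCV 4.12 (cv2) and the standard library are available. Lean on these libraries where they do the work, as an engineer would, in place of code of your own. Each camera call takes 0.05 s, during which the arm holds its last target. There are 200 camera calls.

## Working session

There is one attempt and no reset: what is moved stays moved. The work goes in short steps, Python scripts to look and compute and a tool call to move; the robot and the scene stay as the last step left them, time stands still between calls to the robot, and variables do not carry over. Pictures are saved under pics/ and viewed, at most 10 in all, crops included, and the job is handed in when it is done.

Besides the shell and the picture viewer there is one more tool, called after "Call:" by a JSON object that holds its "name" and its "arguments". carry_out: Moves the arm, as the interface text tells. Its arguments: {"type":"object","properties":{"series":{"type":"array","items":{"type":"array","items":{"type":"array","items":{"type":"number"}}}},"newtons":{"type":"number"}},"required":["series"]}

```bash
mkdir -p pics; ls; cat > h.py <<'E'
import numpy as np,cv2
from workcell import telemetry,cams,order
def cloud(n):
    im,d=cams.get_image(n);p=cams.camera_params(n)
    v,u=np.mgrid[:384,:512]
    d=d.astype(float)
    c=np.stack([(u-p['cx'])/p['fx']*d,-(v-p['cy'])/p['fy']*d,-d,np.ones_like(d)],-1)
    T=np.array(p['world_from_camera']) if 'world_from_camera' in p else None
    w=(c@T.T)[...,:3]; w[d==0]=np.nan
    return im,d,w,p
E
python3 - <<'E'
from h import *
ims=[]
for n in("scene","top"):
    im,d,w,p=cloud(n); np.savez(f'{n}0.npz',im=im,d=d,w=w); ims.append(im)
    print({k:np.round(v,3).tolist() for k,v in p.items()},(d==0).mean())
    cv2.imwrite(f'pics/{n}0.png',im[...,::-1])
s=telemetry.sense();print(s)
E
```

```text
pics
{'fx': 458.211, 'fy': 458.211, 'cx': 247.888, 'cy': 194.625, 'world_from_camera': [[-0.893, -0.367, 0.262, 940.828], [0.45, -0.746, 0.491, 669.161], [0.015, 0.556, 0.831, 1164.813], [0.0, 0.0, 0.0, 1.0]]} 0.004023234049479167
{'fx': 386.223, 'fy': 386.223, 'cx': 257.877, 'cy': 196.537, 'world_from_camera': [[0.006, 0.997, -0.071, 547.075], [-1.0, 0.005, -0.015, 28.292], [-0.015, 0.071, 0.997, 984.04], [0.0, 0.0, 0.0, 1.0]]} 0.0040283203125
{'time': 0.1, 'joint_positions': array([ 1.26852207e+00,  3.07512068e-01,  1.50754675e+00, -1.79166430e-05,
        1.32842070e+00, -7.35246126e-02]), 'dq': array([-1.37931717e-05, -4.00885703e-04, -2.41223881e-03, -1.44625048e-03,
       -2.14973415e-03, -9.52646464e-04]), 'effort': array([ 1.81524782e-03, -4.58527780e+01, -2.52609086e+01, -6.80219819e-05,
        5.29827215e-03,  2.16626887e-05]), 'tool_pos': array([130.2471115 , 559.42258588, 241.46369237]), 'orientation': array([[-9.73951633e-01,  2.26755195e-01, -5.45100206e-04],
       [ 2.26755818e-01,  9.73949966e-01, -1.80649514e-03],
       [ 1.21268168e-04, -1.88304354e-03, -9.99998220e-01]]), 'ft_force': array([-0.13891292, -0.50307684, -0.78201332]), 'ft_torque': array([-0.03705202,  0.02726928, -0.02885043]), 'gripper_force': 0.0, 'grip_width': 1.0005017937855318}
```

View pics/scene0.png

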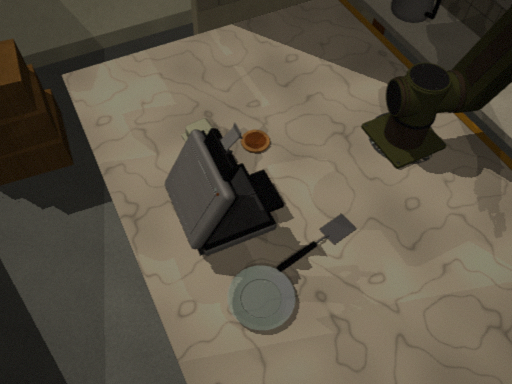

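View pics/top0.png

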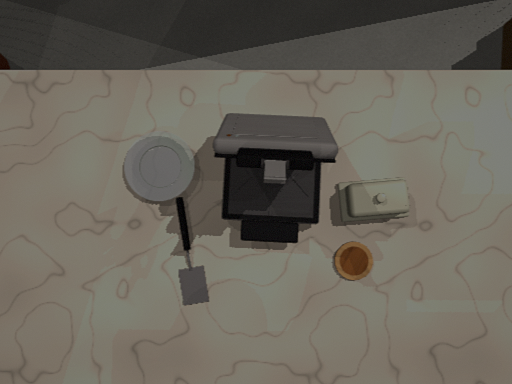

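The scene view shows the press open, the plate and spatula on one side, and the dish and coaster on the other. In the top view the lower handle is at (270,231), the upper handle strip at (240–312,158), the lever at (275,172), the plate at (160,170), the dish at (378,198) and the coaster at (354,260).

```bash
python3 - <<'E'
from h import *
f=np.load('top0.npz');im,w=f['im'],f['w']
np.set_printoptions(precision=1,suppress=True,linewidth=200)
# lower handle
m=np.zeros((384,512),bool);m[215:252,225:315]=1
m&=(abs(w[...,2]-50)<7)&(im.max(-1)<60)
n,l,st,c=cv2.connectedComponentsWithStats(m.astype(np.uint8))
print(st[1:][st[1:,4]>100])
lr=np.zeros_like(m);lr[222:246]=1
P=w[m&lr][:,:2].astype(np.float32);print('handle rect',cv2.minAreaRect(P),np.median(w[m&lr][:,2]))
# base+handle all at z~50
m=(abs(w[...,2]-46)<12);m[:,:215]=0;m[:,330:]=0
print('base rect',cv2.minAreaRect(w[m][:,:2].astype(np.float32)))
for u in (230,245,275,290,305):
    print(u,[(v,*np.round(w[v,u]).astype(int),int(im[v,u].mean())) for v in range(112,250,6)])
E
```

```text
[[ 225  215   90   28 1714]]
handle rect ((527.6654052734375, -4.1186370849609375), (48.252620697021484, 178.54539489746094), 0.3346417546272278) 49.7226321085937
base rect ((604.239013671875, 12.259475708007812), (240.44039916992188, 198.88194274902344), 87.44332122802734)
230 [(112, np.int64(837), np.int64(117), np.int64(-2), 126), (118, np.int64(783), np.int64(104), np.int64(135), 71), (124, np.int64(758), np.int64(101), np.int64(177), 75), (130, np.int64(735), np.int64(97), np.int64(220), 78), (136, np.int64(714), np.int64(93), np.int64(257), 71), (142, np.int64(700), np.int64(92), np.int64(267), 89), (148, np.int64(690), np.int64(92), np.int64(262), 74), (154, np.int64(681), np.int64(93), np.int64(251), 12), (160, np.int64(703), np.int64(111), np.int64(48), 12), (166, np.int64(687), np.int64(110), np.int64(54), 22), (172, np.int64(672), np.int64(110), np.int64(55), 24), (178, np.int64(658), np.int64(110), np.int64(50), 26), (184, np.int64(643), np.int64(110), np.int64(50), 26), (190, np.int64(629), np.int64(110), np.int64(51), 30), (196, np.int64(614), np.int64(110), np.int64(48
[... 4901 characters left out ...]
 np.int64(-72), np.int64(54), 43), (184, np.int64(644), np.int64(-72), np.int64(53), 45), (190, np.int64(629), np.int64(-71), np.int64(54), 43), (196, np.int64(615), np.int64(-72), np.int64(53), 45), (202, np.int64(600), np.int64(-72), np.int64(52), 44), (208, np.int64(586), np.int64(-72), np.int64(51), 43), (214, np.int64(571), np.int64(-72), np.int64(51), 41), (220, np.int64(557), np.int64(-72), np.int64(51), 12), (226, np.int64(542), np.int64(-77), np.int64(1), 64), (232, np.int64(527), np.int64(-77), np.int64(0), 115), (238, np.int64(512), np.int64(-77), np.int64(-1), 110), (244, np.int64(497), np.int64(-77), np.int64(0), 116)]<stdin>:15: RuntimeWarning: invalid value encountered in cast
```

```bash
python3 - <<'E'
from h import *
f=np.load('top0.npz');im,w=f['im'],f['w']
m=(abs(w[...,2]-50)<9)
# side edges of base rows 182..214, front edges of handle / base by column
L=[];R=[];F=[];B=[]
for v in range(184,214):
    c=np.where(m[v,212:330])[0]+212; L.append(w[v,c[0]]);R.append(w[v,c[-1]])
for u in range(247,296):
    r=np.where(m[200:250,u])[0]+200; F.append(w[r[-1],u])
for u in list(range(228,237))+list(range(303,315)):
    r=np.where(m[200:250,u])[0]+200; B.append(w[r[-1],u])
fit=lambda a,i,j:np.polyfit(np.array(a)[:,i],np.array(a)[:,j],1)
print('L y(x)',fit(L,0,1),'R',fit(R,0,1),'F x(y)',fit(F,1,0),'B',fit(B,1,0))
r=np.where(m[230])[0];r=r[(r>225)&(r<315)];print('handle ends',w[230,r[0]],w[230,r[-1]])
# lid back face & handle profile in local frame
yaw=np.mean([np.arctan(fit(L,0,1)[0]),np.arctan(fit(R,0,1)[0]),-np.arctan(fit(F,1,0)[0]),-np.arctan(fit(B,1,0)[0])]);print('yaw',yaw)
mid=lambda x:(np.polyval(fit(L,0,1),x)+np.polyval(fit(R,0,1),x))/2
ex=np.array([np.cos(yaw),np.sin(yaw)]);ey=np.array([-ex[1],ex[0]])
yF=mid(505);pF=np.array([np.polyval(fit(F,1,0),yF),yF]);pB=np.array([np.polyval(fit(B,1,0),yF),yF])
o1=pF+158*ex;o2=pB+110*ex;print('origins',o1,o2)
o=o1
for n in('top','scene'):
    W=np.load(n+'0.npz')['w'];im=np.load(n+'0.npz')['im']
    d=W[...,:2]-o;x=d@ex-118;y=d@ey;z=W[...,2]-54
    s=(abs(y)<105)&(z>60)&(z<180)&(x>-130)&(x<60)&(im.mean(-1)>50)
    k=np.polyfit(z[s],x[s],1);a=np.pi/2+np.arctan(k[0]);print(n,'lid back slope',a,s.sum())
    for t in (1.0,1.05,1.1):
        X=x*np.cos(t)-z*np.sin(t);Z=x*np.sin(t)+z*np.cos(t)
        h=(abs(y)>28)&(abs(y)<68)&(X<-230)&(X>-272)&(Z>10)
        l=(abs(y)<15)&(X<-288)&(X>-335)
        g=np.polyfit(X[h],Z[h],1)
        print(t,'handle Z',np.median(Z[h]),'slope',g[0],h.sum(),'lever slope',np.polyfit(X[l],Z[l],1)[0],np.median(Z[l]),l.sum())
E
```

```text
L y(x) [-4.64522390e-02  1.57117604e+02] R [-5.41844818e-02 -7.14064745e+01] F x(y) [4.57150672e-02 5.05442404e+02] B [4.65946653e-02 5.55150078e+02]
handle ends [531.90888499  85.18035989  44.91911606] [532.81314847 -52.50781967  48.70489291]
yaw -0.048198666921862685
origins [664.0564033    9.83235156] [665.83516562  12.14499191]
top lid back slope 1.056857968250565 1654
1.0 handle Z 37.24763486546719 slope -0.024082390456256833 345 lever slope -7.410005171967959 27.849948227842503 385
1.05 handle Z 24.683228317732656 slope 0.006795509483515073 330 lever slope 0.41926131198147176 12.951054713944067 334
1.1 handle Z 12.172342018268267 slope 0.08778581749468076 355 lever slope 0.4731389140571825 -2.7714044772964783 338
scene lid back slope 1.057728790900125 2205
1.0 handle Z 37.44869391525758 slope -0.05071275345205777 387 lever slope -1.741735446887126 24.623194229288316 349
1.05 handle Z 24.97419807711963 slope -0.005520754098246638 360 lever slope 1.659907159168694 9.16281136275748 348
1.1 handle Z 12.764458707561133 slope 0.040872686775355986 307 lever slope -0.3265347815758075 -6.97991903007491 349
```

```bash
cat >> h.py <<'E'
from scipy.spatial.transform import Rotation as Ro, Slerp
O=np.array([664.5,10.,0]);YAW=-0.048
RP=Ro.from_euler('z',YAW).as_matrix()
TH0,YC,TIP=1.053,47.,11.
def tool(phi): # columns in world; phi tilts hand backwards (z towards robot)
    z=np.array([-np.sin(phi),0,-np.cos(phi)]);y=np.array([0,1.,0]);return RP@np.stack([np.cross(y,z),y,z],1)
def lidpose(th,gap,phi,X=-256.,Y=YC,back=0.):
    dl=th-phi; Z=24+gap+11*np.sin(dl)      # tip centre in lid frame
    x=118+X*np.cos(th)+Z*np.sin(th); z=54-X*np.sin(th)+Z*np.cos(th)
    R=tool(phi); return RP@np.array([x,Y,z])+O-R[:,2]*(TIP+back),R
def plan(targets,start=None):
    """targets: (pos,R,nrows); prints rows of relative moves, shift in axes before the turn"""
    s=telemetry.sense();p,R=(s['tool_pos'],s['orientation']) if start is None else start
    out=[]
    for q,Q,n in targets:
        rv=(Ro.from_matrix(R).inv()*Ro.from_matrix(Q)).as_rotvec()
        for i in range(n):
            R1=R@Ro.from_rotvec(rv/n).as_matrix(); sh=R.T@((np.array(q)-p)/(n-i))
            row=np.round(np.r_[rv/n,sh],[3,3,3,1,1,1]);out.append(row)
            p=p+R@row[3:];R=R@Ro.from_rotvec(row[:3]).as_matrix()
    for i in range(0,len(out),8): print([r.tolist()+[255] for r in out[i:i+8]])
    return p,R
E
python3 - <<'E'
from h import *
s=telemetry.sense()
q,Q=lidpose(TH0,0,0.5,back=70)
print(q); 
h=np.array([350,450,420.]);
plan([(h,s['orientation'],5),((np.array([q[0],q[1],max(q[2]+30,430)])),Q,10),(q,Q,2)])
E
```

```text
[722.68684525  54.25908048 362.26461684]Traceback (most recent call last):
    return bound(*args, **kwds)
TypeError: 'list' object cannot be interpreted as an integer

During handling of the above exception, another exception occurred:

Traceback (most recent call last):
  File "h.py", line 29, in plan
    row=np.round(np.r_[rv/n,sh],[3,3,3,1,1,1]);out.append(row)
TypeError: 'list' object cannot be interpreted as an integer
```

```bash
sed -i 's/row=np.round(np.r_\[rv\/n,sh\],\[3,3,3,1,1,1\])/row=np.r_[np.round(rv\/n,3),np.round(sh,1)]/' h.py
python3 - <<'E'
from h import *
s=telemetry.sense()
q,Q=lidpose(TH0,0,0.5,back=70)
h=np.array([350,450,430.]);
plan([(h,s['orientation'],8),((np.array([q[0],q[1],max(q[2]+30,430)])),Q,14),(q,Q,2)])
E
```

```text
[[0.0, 0.0, 0.0, -29.9, -7.1, -23.6, 255], [0.0, 0.0, 0.0, -29.8, -7.1, -23.6, 255], [0.0, 0.0, 0.0, -29.9, -7.1, -23.5, 255], [0.0, 0.0, 0.0, -29.8, -7.2, -23.6, 255], [0.0, 0.0, 0.0, -29.9, -7.1, -23.5, 255], [0.0, 0.0, 0.0, -29.8, -7.2, -23.6, 255], [0.0, 0.0, 0.0, -29.9, -7.1, -23.5, 255], [0.0, 0.0, 0.0, -29.8, -7.2, -23.6, 255]]
[[0.003, 0.036, -0.013, -32.3, -21.5, 0.0, 255], [0.003, 0.036, -0.013, -32.0, -21.9, -1.1, 255], [0.003, 0.036, -0.013, -31.7, -22.3, -2.1, 255], [0.003, 0.036, -0.013, -31.3, -22.8, -3.2, 255], [0.003, 0.036, -0.013, -30.9, -23.2, -4.2, 255], [0.003, 0.036, -0.013, -30.4, -23.6, -5.3, 255], [0.003, 0.036, -0.013, -29.9, -24.0, -6.3, 255], [0.003, 0.036, -0.013, -29.3, -24.4, -7.3, 255]]
[[0.003, 0.036, -0.013, -28.7, -24.8, -8.3, 255], [0.003, 0.036, -0.013, -28.1, -25.2, -9.2, 255], [0.003, 0.036, -0.013, -27.4, -25.6, -10.1, 255], [0.003, 0.036, -0.013, -26.7, -25.9, -11.0, 255], [0.003, 0.036, -0.013, -25.9, -26.3, -11.9, 255], [0.003, 0.036, -0.013, -25.2, -26.7, -12.8, 255], [0.0, -0.003, 0.002, -16.4, -0.1, 29.6, 255], [0.0, -0.003, 0.002, -16.3, -0.1, 29.7, 255]]
```

Call:
{"name": "carry_out", "arguments": {"series": [[[0, 0, 0, -30, -7, -23.5, 255], [0, 0, 0, -30, -7, -23.5, 255], [0, 0, 0, -30, -7, -23.5, 255], [0, 0, 0, -30, -7, -23.5, 255], [0, 0, 0, -30, -7, -23.5, 255], [0, 0, 0, -30, -7, -23.5, 255], [0, 0, 0, -30, -7, -23.5, 255], [0, 0, 0, -30, -7, -23.5, 255]]]}}

```text
time: 1.1
tool_pos: [352.1, 450.3, 430.5]
orientation: [[-0.974, 0.227, -0.001], [0.227, 0.974, -0.001], [0.001, -0.001, -1.0]]
ft_force: [-0.1, 0.2, 0.5]
grip_width: -0.001
gripper_force: 0.0
```

Call:
{"name": "carry_out", "arguments": {"series": [[[0.003, 0.036, -0.013, -32.3, -21.5, 0, 255], [0.003, 0.036, -0.013, -32, -22, -1, 255], [0.003, 0.036, -0.013, -32, -22, -2, 255], [0.003, 0.036, -0.013, -31, -23, -3, 255], [0.003, 0.036, -0.013, -31, -23, -4, 255], [0.003, 0.036, -0.013, -30, -23.5, -5.5, 255], [0.003, 0.036, -0.013, -30, -24, -6.5, 255], [0.003, 0.036, -0.013, -29.5, -24.5, -7.5, 255]]]}}

```text
time: 2.1
tool_pos: [565.2, 224.0, 429.5]
orientation: [[-0.951, 0.122, -0.286], [0.12, 0.992, 0.027], [0.287, -0.009, -0.958]]
ft_force: [-0.0, 0.8, 0.8]
grip_width: -0.001
gripper_force: 0.0
```

```bash
python3 - <<'E'
from h import *
s=telemetry.sense();print(s['tool_pos'],s['ft_force'],s['joint_positions'],s['grip_width'])
q,Q=lidpose(TH0,0,0.5,back=70)
plan([((np.array([q[0],q[1],430])),Q,8),(q,Q,4)])
E
```

```text
[565.2069958  223.96436069 429.45431144] [-0.03975868  0.84981625  0.79405535] [ 0.25032662  0.4303828   0.89619789  0.11123516  2.08719796 -1.15497429] -0.000592839261357153
[[0.003, 0.026, -0.009, -21.2, -18.6, -6.3, 255], [0.003, 0.026, -0.009, -20.9, -18.9, -6.7, 255], [0.003, 0.026, -0.009, -20.5, -19.1, -7.2, 255], [0.003, 0.026, -0.009, -20.2, -19.3, -7.7, 255], [0.003, 0.026, -0.009, -19.8, -19.5, -8.2, 255], [0.003, 0.026, -0.009, -19.4, -19.6, -8.6, 255], [0.003, 0.026, -0.009, -19.0, -19.9, -9.0, 255], [0.003, 0.026, -0.009, -18.6, -20.0, -9.5, 255]]
[[-0.001, 0.0, -0.0, -8.1, 0.0, 14.9, 255], [-0.001, 0.0, -0.0, -8.1, 0.0, 14.8, 255], [-0.001, 0.0, -0.0, -8.1, 0.1, 14.9, 255], [-0.001, 0.0, -0.0, -8.1, -0.0, 14.8, 255]]
```

Call:
{"name": "carry_out", "arguments": {"series": [[[0.003, 0.026, -0.009, -21, -18.5, -6.5, 255], [0.003, 0.026, -0.009, -21, -19, -6.5, 255], [0.003, 0.026, -0.009, -20.5, -19, -7, 255], [0.003, 0.026, -0.009, -20, -19.5, -7.5, 255], [0.003, 0.026, -0.009, -20, -19.5, -8, 255], [0.003, 0.026, -0.009, -19.5, -19.5, -8.5, 255], [0.003, 0.026, -0.009, -19, -20, -9, 255], [0.003, 0.026, -0.009, -18.5, -20, -9.5, 255]]]}}

```text
time: 3.1
tool_pos: [722.1, 54.5, 429.7]
orientation: [[-0.877, 0.047, -0.478], [0.043, 0.999, 0.02], [0.479, -0.003, -0.878]]
ft_force: [0.5, 0.7, 0.1]
grip_width: 0.002
gripper_force: 0.0
```

Call:
{"name": "carry_out", "arguments": {"series": [[[0, 0, 0, -8, 0, 15, 255], [0, 0, 0, -8, 0, 15, 255], [0, 0, 0, -8, 0, 15, 255], [0, 0, 0, -8, 0, 15, 255]]]}}

```text
time: 3.6
tool_pos: [721.1, 55.0, 360.7]
orientation: [[-0.877, 0.047, -0.478], [0.043, 0.999, 0.02], [0.478, -0.003, -0.878]]
ft_force: [-0.4, -0.1, -0.0]
grip_width: 0.0
gripper_force: 0.0
```

```bash
python3 - <<'E'
from h import *
s=telemetry.sense();print(s['tool_pos'],s['ft_force'],s['joint_positions'])
a=cams.get_image('scene')[0];b=cams.get_image('top')[0]
c=np.hstack([cv2.resize(x,(400,400)) for x in (a[90:270,130:310],b[100:280,170:350])])
cv2.imwrite('pics/appr.png',c[...,::-1])
q,Q=lidpose(TH0,0,0.5,back=70);print(q)
a=lidpose(TH0,0,0.5,back=15);
plan([(*a,4)])
E
```

```text
[721.14904699  54.96415687 360.66369846] [-0.36720341 -0.08810282 -0.01117801] [ 0.00638587  0.80120547  0.43203567  0.03376895  2.40629126 -1.49693085]
[722.68684525  54.25908048 362.26461684]
[[-0.001, -0.001, -0.0, -0.1, -0.1, 12.8, 255], [-0.001, -0.001, -0.0, -0.1, -0.1, 12.9, 255], [-0.001, -0.001, -0.0, -0.1, -0.2, 12.8, 255], [-0.001, -0.001, -0.0, -0.1, -0.1, 12.9, 255]]
```

View pics/appr.png

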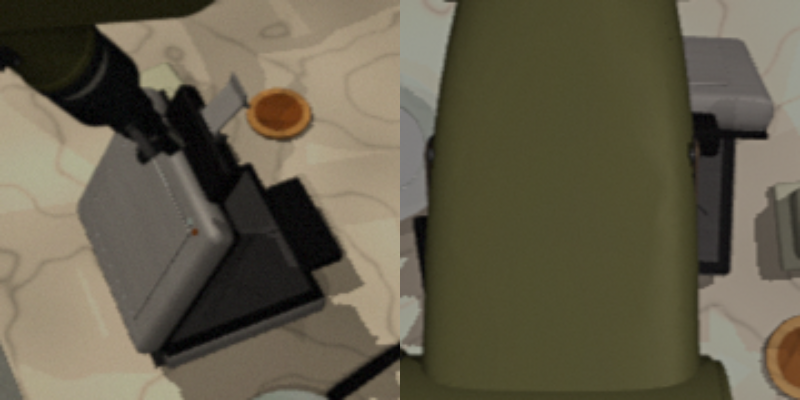

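The left panel shows the closed fingertips at about (150,150), above and behind the raised handle and clear of the lever at (228,105). In the right panel the arm hides most of the press. I'll move in closer.

Call:
{"name": "carry_out", "arguments": {"series": [[[0, 0, 0, 0, 0, 13, 255], [0, 0, 0, 0, 0, 13, 255], [0, 0, 0, 0, 0, 13, 255], [0, 0, 0, 0, 0, 13, 255]]]}}

```text
time: 4.2
tool_pos: [696.3, 56.1, 316.6]
orientation: [[-0.878, 0.047, -0.476], [0.043, 0.999, 0.02], [0.477, -0.003, -0.879]]
ft_force: [-0.6, 0.3, 0.4]
grip_width: 0.003
gripper_force: 0.0
```

```bash
python3 - <<'E'
from h import *
s=telemetry.sense();print(s['tool_pos'],s['ft_force'])
a=cams.get_image('scene')[0]
cv2.imwrite('pics/near.png',cv2.resize(a[110:240,150:310],None,fx=4,fy=4,interpolation=cv2.INTER_CUBIC)[...,::-1])
T=[];n=26
for i in range(1,n+1):
    th=TH0*(1-i/n); T.append((*lidpose(th,-1,0.5*th/TH0+0.0),1))
plan([(*lidpose(TH0,0,0.5),3)]+T)
E
```

```text
[696.25891926  56.06121528 316.63795948] [-0.58708275  0.27979148  0.3753096 ]
[[-0.001, 0.0, -0.0, -0.5, -0.2, 5.2, 255], [-0.001, 0.0, -0.0, -0.5, -0.2, 5.2, 255], [-0.001, 0.0, -0.0, -0.6, -0.1, 5.3, 255], [-0.001, -0.019, -0.001, 7.1, -0.1, 9.4, 255], [0.0, -0.019, 0.0, 6.4, 0.0, 8.6, 255], [0.0, -0.02, 0.0, 6.2, 0.0, 8.8, 255], [0.0, -0.019, 0.0, 6.0, 0.0, 8.9, 255], [0.0, -0.019, 0.0, 5.8, 0.0, 9.1, 255]]
[[0.0, -0.019, 0.0, 5.6, 0.0, 9.1, 255], [0.0, -0.019, 0.0, 5.4, 0.0, 9.3, 255], [0.0, -0.02, 0.0, 5.2, 0.0, 9.4, 255], [0.0, -0.019, 0.0, 5.0, 0.0, 9.5, 255], [0.0, -0.019, 0.0, 4.8, 0.0, 9.7, 255], [0.0, -0.019, 0.0, 4.6, 0.0, 9.7, 255], [0.0, -0.02, 0.0, 4.3, 0.0, 9.8, 255], [0.0, -0.019, 0.0, 4.1, 0.0, 9.9, 255]]
[[0.0, -0.019, -0.0, 4.0, -0.0, 10.0, 255], [0.0, -0.019, -0.0, 3.6, -0.0, 10.0, 255], [0.0, -0.02, -0.0, 3.5, -0.0, 10.2, 255], [0.0, -0.019, -0.0, 3.2, -0.0, 10.2, 255], [0.0, -0.019, -0.0, 3.1, -0.0, 10.2, 255], [0.0, -0.019, -0.0, 2.7, -0.0, 10.4, 255], [0.0, -0.019, -0.0, 2.6, -0.0, 10.4, 255], [0.0, -0.02, -0.0, 2.3, -0.0, 10.4, 255]]
[[0.0, -0.019, -0.0, 2.1, -0.0, 10.5, 255], [0.0, -0.019, -0.0, 1.9, -0.1, 10.5, 255], [0.0, -0.019, -0.0, 1.6, 0.0, 10.5, 255], [0.0, -0.02, -0.0, 1.4, 0.0, 10.6, 255], [0.0, -0.019, -0.0, 1.2, 0.0, 10.6, 255]]
```

View pics/near.png

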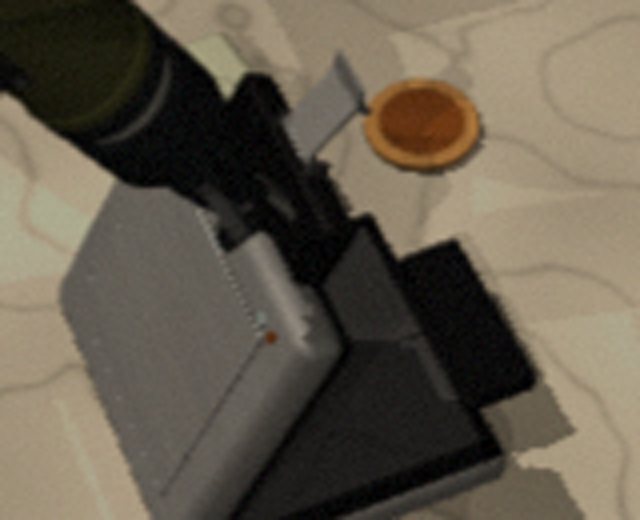

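The fingertips are at about (300,230), over the near-side free part of the handle. The lever is at (325,105), clear of them.

Call:
{"name": "carry_out", "arguments": {"series": [[[0, 0, 0, -0.5, 0, 5.5, 255], [0, 0, 0, -0.5, 0, 5.5, 255], [0, 0, 0, -0.5, 0, 5, 255], [0, -0.019, 0, 7, 0, 9.4, 255], [0, -0.019, 0, 6.5, 0, 8.6, 255], [0, -0.02, 0, 6.2, 0, 8.8, 255]]]}}

```text
time: 5.0
tool_pos: [661.6, 57.5, 286.8]
orientation: [[-0.906, 0.047, -0.42], [0.044, 0.999, 0.017], [0.421, -0.003, -0.907]]
ft_force: [4.2, 0.5, 0.4]
grip_width: -0.002
gripper_force: 1.6
```

```bash
python3 - <<'E'
from h import *
s=telemetry.sense();print(s['tool_pos'],s['ft_force'],s['ft_torque'])
print(lidpose(TH0*(1-3/26),-1,0.5*(1-3/26)))
im,d,w,p=cloud('scene');dd=w[...,:2]-O[:2];x=dd@RP[:2,0]-118;y=dd@RP[:2,1];z=w[...,2]-54
s=(abs(y)<105)&(z>50)&(z<150)&(x>-160)&(x<60)&(im.mean(-1)>50)
print(np.pi/2+np.arctan(np.polyfit(z[s],x[s],1)[0]),s.sum())
E
```

```text
[661.59261374  57.5461551  286.82964326] [4.24576542 0.45651492 0.35422984] [ 0.0041355  -0.84265519  0.00144491]
(array([659.34056913,  57.30203908, 286.19199311]), array([[-0.90272538,  0.04798157, -0.42753323],
       [ 0.04336413,  0.99884822,  0.02053737],
       [ 0.42802622,  0.        , -0.90376632]]))
0.9520542093822676 2118
```

Call:
{"name": "carry_out", "arguments": {"series": [[[0, -0.019, 0, 6, 0, 9, 255], [0, -0.019, 0, 6, 0, 9, 255], [0, -0.019, 0, 5.5, 0, 9, 255], [0, -0.019, 0, 5.5, 0, 9.3, 255], [0, -0.02, 0, 5, 0, 9.5, 255], [0, -0.019, 0, 5, 0, 9.5, 255], [0, -0.019, 0, 5, 0, 9.7, 255], [0, -0.019, 0, 4.5, 0, 9.7, 255]]]}}

```text
time: 6.05
tool_pos: [593.7, 60.7, 233.9]
orientation: [[-0.959, 0.047, -0.281], [0.046, 0.999, 0.01], [0.281, -0.003, -0.96]]
ft_force: [-0.8, -0.2, 2.8]
grip_width: 0.002
gripper_force: 1.2
```

```bash
python3 - <<'E'
from h import *
s=telemetry.sense();print(s['tool_pos'],s['ft_force'],s['ft_torque'])
im,d,w,p=cloud('scene');dd=w[...,:2]-O[:2];x=dd@RP[:2,0]-118;y=dd@RP[:2,1];z=w[...,2]-54
s=(abs(y)<105)&(z>50)&(z<120)&(x>-200)&(x<60)&(im.mean(-1)>50)
k=np.polyfit(x[s],z[s],1);print(-np.arctan(k[0]),s.sum())
n=26;T=[]
for i in range(12,n+1):
    th=TH0*(1-i/n); T.append((*lidpose(th,-1,0.5*th/TH0+0.0),1))
plan(T)
E
```

```text
[593.73095773  60.69085737 233.90314574] [-0.83905515 -0.17721272  2.77897839] [ 0.01768917 -0.00794857 -0.00484019]
0.6160665452146522 2612
[[-0.004, -0.018, -0.0, 3.4, -0.2, 10.3, 255], [0.0, -0.019, -0.0, 4.1, 0.0, 9.9, 255], [0.0, -0.019, -0.0, 4.0, 0.0, 10.0, 255], [0.0, -0.019, -0.0, 3.6, 0.0, 10.0, 255], [0.0, -0.02, -0.0, 3.5, 0.0, 10.2, 255], [0.0, -0.019, -0.0, 3.2, 0.0, 10.2, 255], [0.0, -0.019, -0.0, 3.1, 0.0, 10.3, 255], [0.0, -0.019, -0.0, 2.7, 0.0, 10.3, 255]]
[[0.0, -0.02, -0.0, 2.6, 0.0, 10.4, 255], [0.0, -0.019, -0.0, 2.3, 0.0, 10.4, 255], [0.0, -0.019, -0.0, 2.1, -0.0, 10.5, 255], [0.0, -0.019, -0.0, 1.9, -0.0, 10.5, 255], [0.0, -0.019, -0.0, 1.6, -0.0, 10.6, 255], [0.0, -0.02, -0.0, 1.4, -0.0, 10.5, 255], [0.0, -0.019, -0.0, 1.2, -0.0, 10.6, 255]]
```

Call:
{"name": "carry_out", "arguments": {"series": [[[-0.002, -0.018, 0, 3.5, 0, 10.3, 255], [0, -0.019, 0, 4, 0, 10, 255], [0, -0.019, 0, 4, 0, 10, 255], [0, -0.019, 0, 3.5, 0, 10, 255], [0, -0.02, 0, 3.5, 0, 10, 255], [0, -0.019, 0, 3, 0, 10, 255], [0, -0.019, 0, 3, 0, 10.3, 255], [0, -0.019, 0, 2.5, 0, 10.3, 255]]]}}

```text
time: 7.1
tool_pos: [549.8, 62.6, 160.6]
orientation: [[-0.99, 0.048, -0.134], [0.048, 0.999, 0.005], [0.134, -0.001, -0.991]]
ft_force: [-0.7, -0.0, 2.0]
grip_width: -0.001
gripper_force: 0.8
```

```bash
python3 - <<'E'
from h import *
s=telemetry.sense();print(s['tool_pos'],s['ft_force'],s['ft_torque'])
im,d,w,p=cloud('scene');dd=w[...,:2]-O[:2];x=dd@RP[:2,0]-118;y=dd@RP[:2,1];z=w[...,2]-54
s=(abs(y)<105)&(z>50)&(z<120)&(x>-150)&(x<0)&(im.mean(-1)>50)
k=np.polyfit(x[s],z[s],1);print(-np.arctan(k[0]),s.sum())
n=14;T=[]
for i in range(1,n+1):
    th=.30*(1-i/n); T.append((*lidpose(th,-1 if i<n else -3,0.5*th/TH0+0.0),1))
plan(T)
E
```

```text
[549.8260256   62.64315893 160.5993485 ] [-0.66040438 -0.02669422  1.99062988] [ 0.05943336  0.11178577 -0.00837412]
0.28239724487657053 2921
[[-0.002, -0.004, 0.0, 1.1, -0.0, 0.6, 255], [0.0, -0.011, 0.0, 1.4, -0.0, 5.5, 255], [0.0, -0.01, 0.0, 1.3, -0.0, 5.5, 255], [0.0, -0.01, 0.0, 1.3, -0.0, 5.5, 255], [0.0, -0.01, 0.0, 1.2, -0.0, 5.5, 255], [0.0, -0.01, 0.0, 1.1, -0.0, 5.6, 255], [0.0, -0.01, 0.0, 1.1, -0.0, 5.5, 255], [0.0, -0.011, 0.0, 1.0, -0.0, 5.6, 255]]
[[0.0, -0.01, 0.0, 0.9, -0.0, 5.6, 255], [0.0, -0.01, 0.0, 0.9, -0.0, 5.5, 255], [0.0, -0.01, 0.0, 0.8, -0.0, 5.6, 255], [0.0, -0.01, 0.0, 0.7, -0.0, 5.6, 255], [0.0, -0.01, 0.0, 0.7, -0.0, 5.6, 255], [0.0, -0.011, 0.0, 0.6, -0.1, 7.6, 255]]
```

Call:
{"name": "carry_out", "arguments": {"series": [[[0, -0.008, 0, 1.5, 0, 4, 255], [0, -0.01, 0, 1.5, 0, 5.5, 255], [0, -0.01, 0, 1.3, 0, 5.5, 255], [0, -0.01, 0, 1.3, 0, 5.5, 255], [0, -0.01, 0, 1.2, 0, 5.5, 255], [0, -0.01, 0, 1, 0, 5.5, 255], [0, -0.01, 0, 1, 0, 5.5, 255], [0, -0.01, 0, 1, 0, 5.5, 255]]]}}

```text
time: 8.15
tool_pos: [535.8, 63.2, 118.7]
orientation: [[-0.997, 0.048, -0.056], [0.048, 0.999, 0.001], [0.056, -0.001, -0.998]]
ft_force: [0.8, -0.4, 1.0]
grip_width: -0.0
gripper_force: 0.6
```

Call:
{"name": "carry_out", "arguments": {"series": [[[0, -0.01, 0, 1, 0, 5.5, 255], [0, -0.01, 0, 1, 0, 5.5, 255], [0, -0.01, 0, 0.8, 0, 5.5, 255], [0, -0.01, 0, 0.7, 0, 4, 255], [0, 0, 0, 0, 0, 3, 255]]]}}

```text
time: 8.78
tool_pos: [530.5, 63.4, 95.3]
orientation: [[-0.999, 0.048, -0.018], [0.048, 0.999, -0.001], [0.018, -0.002, -1.0]]
ft_force: [-1.0, -0.7, 0.6]
grip_width: -0.004
gripper_force: 0.6
```

```bash
python3 - <<'E'
from h import *
s=telemetry.sense();print(s['tool_pos'],s['ft_force'],s['ft_torque'],lidpose(0,0,0)[0])
im,d,w,p=cloud('scene');dd=w[...,:2]-O[:2];x=dd@RP[:2,0];y=dd@RP[:2,1];z=w[...,2]
s=(abs(y)<100)&(z>75)&(z<150)&(x>-90)&(x<90)&(im.mean(-1)>50)
k=np.polyfit(x[s],z[s],1);print(-np.arctan(k[0]),np.polyval(k,0),s.sum())
E
```

```text
[530.54485093  63.38017914  95.3268177 ] [-0.99286135 -0.67487572  0.58138977] [ 0.00021696  0.15131537 -0.02456795] [528.91407927  63.56732307  89.        ]
0.025480142880294123 96.34718440748641 3834
```

Call:
{"name": "carry_out", "arguments": {"series": [[[0, 0, 0, 0.5, 0, 2.5, 255], [0, 0, 0, 0.5, 0, 2.5, 255], [0, 0, 0, 0, 0, 2, 255], [0, 0, 0, 0, 0, 1.5, 255], [0, 0, 0, 0, 0, 0, 255]]]}}

```text
time: 9.45
tool_pos: [530.1, 63.4, 88.9]
orientation: [[-0.999, 0.048, -0.016], [0.048, 0.999, -0.001], [0.016, -0.001, -1.0]]
ft_force: [-5.6, -0.1, 14.8]
grip_width: 0.004
gripper_force: 7.6
```

Call:
{"name": "carry_out", "arguments": {"series": [[[0, 0, 0, 0, 0, -10, 255], [0, 0, 0, 0, 0, -20, 255], [0, 0, 0, 0, 0, -30, 255], [0, 0, 0, 0, 30, -30, 255], [0, 0, 0, 0, 40, -20, 255], [0, 0, 0, 0, 50, 0, 255], [0, 0, 0, 0, 50, 0, 255], [0, 0, 0, 0, 50, 0, 255]]]}}

```text
time: 10.45
tool_pos: [542.8, 284.8, 197.0]
orientation: [[-0.999, 0.048, -0.016], [0.048, 0.999, -0.001], [0.016, -0.001, -1.0]]
ft_force: [0.7, 0.6, -0.4]
grip_width: -0.0
gripper_force: 0.0
```

```bash
python3 - <<'E'
from h import *
np.set_printoptions(precision=1,suppress=True,linewidth=160)
print(telemetry.sense()['tool_pos'])
C=[]
for n in('scene','top'):
    im,d,w,p=cloud(n);C.append(im);dd=w[...,:2]-O[:2];x=dd@RP[:2,0];y=dd@RP[:2,1];z=w[...,2]
    s=(abs(y)<100)&(z>75)&(z<120)&(x>-90)&(x<90)&(im.mean(-1)>50)
    k=np.polyfit(x[s],z[s],1);print(n,'lid',-np.arctan(k[0]),np.polyval(k,0),s.sum())
    l=(abs(y)<16)&(z>20)&(z<110)&(x<-170)&(x>-240)
    q=np.polyfit(x[l],z[l],1);print('lever',q,l.sum(),x[l].min(),x[l].max(),y[l].min(),y[l].max())
    for a in range(-235,-165,8):
        b=l&(abs(x-a)<4);print(a,np.median(z[b]) if b.any() else None,b.sum())
    l=(abs(y)<40)&(z>25)&(x<-178)&(x>-240); print('y range',np.percentile(y[l],[2,98]))
    l=(abs(y)<60)&(abs(z-78)<8)&(x<-115)&(x>-175); print('handle x',np.percentile(x[l],[1,99]))
c=np.hstack([cv2.resize(v,(400,400)) for v in (C[0][100:260,160:320],C[1][120:280,190:350])])
cv2.imwrite('pics/shut.png',c[...,::-1])
E
```

```text
[542.8 284.8 197. ]
scene lid 0.0007636046921132507 93.40001833514793 3795
lever [  0.2 110.2] 155 -223.2992853300344 -170.19519078474988 -15.880699766608043 15.388840304615341
-235 None 0
-227 63.61736510561616 2
-219 62.2311275488446 23
-211 62.53017506840979 27
-203 63.85302150110306 22
-195 66.32277079003279 25
-187 70.02362394464035 19
-179 70.45977212207868 25
-171 72.44780829102581 12
y range [-20.5  14.9]
handle x [-172.7 -115.5]
top lid 0.00010104715709494133 93.66570491154079 6594
lever [  0.2 110.4] 314 -224.54450968293105 -170.1113198212062 -15.958781162545444 15.88357652091237
-235 None 0
-227 64.08569204545216 12
-219 63.35099147347705 47
-211 62.34676743761332 48
-203 64.6714281769037 42
-195 66.87656336786517 43
-187 69.35419325203213 48
-179 71.16034919525032 45
-171 73.40990215831857 29
y range [-18.1  16.3]
handle x [-173.3 -115.4]
```

View pics/shut.png

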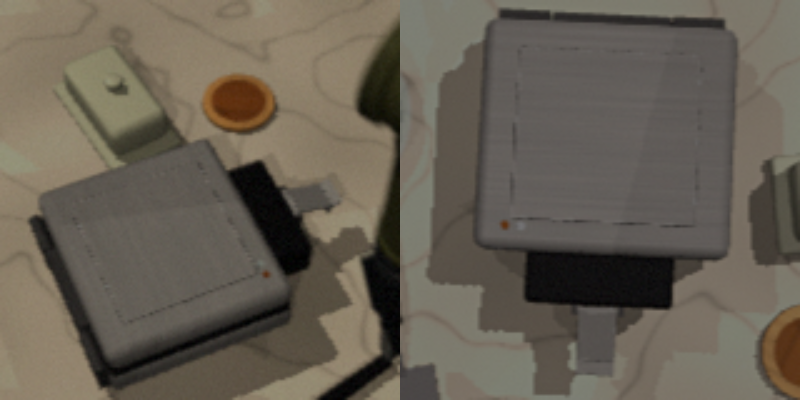

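The lid is shut: the fitted angle is 0.000 in both views. The lever still sticks out to the front, at (320,192) on the left and (595,340) on the right, at about 1.31 rad. The press has not moved visibly.

```bash
cat >> h.py <<'E'
def levpose(a,gap,psi,r,Y=-1.):
    u=np.array([-np.sin(a),-np.cos(a)]);m=np.array([-np.cos(a),np.sin(a)])
    p=np.array([np.cos(psi),np.sin(psi)]);d=np.array([np.sin(psi),-np.cos(psi)])
    c=np.array([-163,70.])+(5+gap)*m+r*u+11*np.sign(m@p)*p-TIP*d
    return RP@np.array([c[0],Y,c[1]])+O,tool(-psi)
E
python3 - <<'E'
from h import *
q,Q=levpose(1.31,6,.15,31);print(q)
h=q+[0,0,100]
print('hover');e=plan([(np.array([h[0],h[1],197]),Q,8),(q,Q,5)])
print('push');n=24;T=[]
for i in range(0,n+1):
    f=i/n; T.append((*levpose(1.31*(1-f),0,.15+.2*f,31+7*f),2 if i==0 else 1)); 
for i in range(0,n+1,6): print(i,T[i][0])
plan(T,e)
E
```

```text
[456.38355845  18.99611517  81.86734586]
hover
[[0.0, -0.021, 0.001, 9.4, -34.1, 0.1, 255], [0.0, -0.021, 0.001, 9.3, -34.1, -0.1, 255], [0.0, -0.021, 0.001, 9.3, -34.1, -0.3, 255], [0.0, -0.021, 0.001, 9.2, -34.2, -0.6, 255], [0.0, -0.021, 0.001, 9.2, -34.2, -0.7, 255], [0.0, -0.021, 0.001, 9.1, -34.1, -0.9, 255], [0.0, -0.021, 0.001, 9.1, -34.2, -1.1, 255], [0.0, -0.021, 0.001, 9.0, -34.2, -1.4, 255]]
[[0.0, 0.001, -0.001, 3.5, -0.0, 22.8, 255], [0.0, 0.001, -0.001, 3.5, -0.1, 22.8, 255], [0.0, 0.001, -0.001, 3.5, -0.0, 22.7, 255], [0.0, 0.001, -0.001, 3.4, -0.0, 22.8, 255], [0.0, 0.001, -0.001, 3.4, -0.1, 22.7, 255]]
push
0 [457.92887672  18.92188287  76.07023615]
6 [458.70413986  18.88464164  64.58037187]
12 [463.32322771  18.66275498  53.62223578]
18 [471.52003045  18.26900601  44.54306952]
24 [482.55678736  17.73883444  38.56122396]
[[0.001, -0.001, 0.001, -0.3, 0.0, 3.0, 255], [0.001, -0.001, 0.001, -0.3, 0.0, 3.0, 255], [-0.0, -0.008, -0.001, 0.4, 0.0, 1.9, 255], [-0.0, -0.009, 0.0, 0.3, 0.0, 1.8, 255], [-0.0, -0.008, 0.0, 0.3, 0.0, 1.9, 255], [-0.0, -0.008, 0.0, 0.1, 0.0, 2.0, 255], [-0.0, -0.009, 0.0, 0.1, 0.0, 1.9, 255], [-0.0, -0.008, 0.0, -0.0, 0.0, 2.0, 255]]
[[-0.0, -0.008, 0.0, -0.2, 0.0, 1.9, 255], [-0.0, -0.009, 0.0, -0.2, 0.0, 2.0, 255], [-0.0, -0.008, 0.0, -0.3, 0.0, 2.0, 255], [-0.0, -0.008, 0.0, -0.4, 0.0, 1.9, 255], [-0.0, -0.009, 0.0, -0.5, 0.0, 2.0, 255], [-0.0, -0.008, 0.0, -0.6, 0.0, 1.9, 255], [-0.0, -0.008, 0.0, -0.6, 0.0, 1.9, 255], [-0.0, -0.009, 0.0, -0.8, 0.0, 1.9, 255]]
[[-0.0, -0.008, 0.0, -0.9, 0.0, 1.8, 255], [-0.0, -0.008, 0.0, -0.9, 0.0, 1.8, 255], [-0.0, -0.009, 0.0, -1.1, 0.0, 1.8, 255], [-0.0, -0.008, 0.0, -1.1, 0.0, 1.8, 255], [-0.0, -0.008, 0.0, -1.3, 0.0, 1.6, 255], [-0.0, -0.009, 0.0, -1.3, 0.0, 1.7, 255], [-0.0, -0.008, 0.0, -1.4, 0.0, 1.5, 255], [-0.0, -0.008, 0.0, -1.5, 0.0, 1.5, 255]]
[[-0.0, -0.009, 0.0, -1.5, 0.0, 1.5, 255], [-0.0, -0.008, 0.0, -1.6, 0.0, 1.3, 255]]
```

Call:
{"name": "carry_out", "arguments": {"series": [[[0, -0.021, 0, 9.5, -34, 0, 255], [0, -0.021, 0, 9.5, -34, 0, 255], [0, -0.021, 0, 9.5, -34, -0.3, 255], [0, -0.021, 0, 9, -34, -0.5, 255], [0, -0.021, 0, 9, -34, -0.7, 255], [0, -0.021, 0, 9, -34.5, -1, 255], [0, -0.021, 0, 9, -34.5, -1, 255], [0, -0.021, 0, 9, -34.5, -1.5, 255]]]}}

```text
time: 11.55
tool_pos: [455.1, 12.0, 198.2]
orientation: [[-0.987, 0.048, 0.152], [0.047, 0.999, -0.009], [-0.152, -0.002, -0.988]]
ft_force: [0.0, -0.5, -0.5]
grip_width: 0.003
gripper_force: 0.0
```

Call:
{"name": "carry_out", "arguments": {"series": [[[0, 0, 0, 3.5, 0, 23, 255], [0, 0, 0, 3.5, 0, 23, 255], [0, 0, 0, 3.5, 0, 23, 255], [0, 0, 0, 3.5, 0, 22.5, 255], [0, 0, 0, 3.5, 0, 22.5, 255], [0, 0, 0, 0, 0, 0, 255]]]}}

```text
time: 12.3
tool_pos: [454.1, 13.1, 81.5]
orientation: [[-0.988, 0.048, 0.147], [0.047, 0.999, -0.009], [-0.147, -0.002, -0.989]]
ft_force: [-0.4, -0.9, 0.1]
grip_width: 0.002
gripper_force: 0.0
```

Call:
{"name": "carry_out", "arguments": {"series": [[[0, 0, 0, -2, 6, 0, 255], [0, 0, 0, -0.3, 0, 3, 255], [0, 0, 0, -0.3, 0, 3, 255], [0, -0.008, 0, 0.4, 0, 2, 255], [0, -0.008, 0, 0.3, 0, 2, 255], [0, -0.008, 0, 0.3, 0, 2, 255], [0, -0.008, 0, 0, 0, 2, 255], [0, -0.008, 0, 0, 0, 2, 255]]]}}

```text
time: 13.3
tool_pos: [460.1, 19.1, 67.1]
orientation: [[-0.981, 0.048, 0.191], [0.047, 0.999, -0.011], [-0.191, -0.001, -0.982]]
ft_force: [-0.1, -0.4, 1.8]
grip_width: -0.002
gripper_force: 0.9
```

Call:
{"name": "carry_out", "arguments": {"series": [[[0, -0.008, 0, 0, 0, 2, 255], [0, -0.008, 0, -0.2, 0, 2, 255], [0, -0.008, 0, -0.2, 0, 2, 255], [0, -0.008, 0, -0.3, 0, 2, 255], [0, -0.008, 0, -0.4, 0, 2, 255], [0, -0.008, 0, -0.5, 0, 2, 255], [0, -0.008, 0, -0.6, 0, 2, 255], [0, -0.008, 0, -0.6, 0, 2, 255]]]}}

```text
time: 14.3
tool_pos: [466.3, 18.9, 52.1]
orientation: [[-0.966, 0.048, 0.253], [0.046, 0.999, -0.013], [-0.253, -0.001, -0.967]]
ft_force: [-1.2, -0.3, 1.0]
grip_width: -0.002
gripper_force: 0.9
```

```bash
python3 - <<'E'
from h import *
s=telemetry.sense();print(s['tool_pos'],s['ft_force'],levpose(1.31*(1-13/24),0,.258,34.8))
n=24;T=[]
for i in range(14,n+1):
    f=i/n; T.append((*levpose(1.31*(1-f),0,.15+.2*f,31+7*f),1)); 
T.append((*levpose(0,-5,.35,38),3))
plan(T)
im=cams.get_image('scene')[0]
cv2.imwrite('pics/lev.png',cv2.resize(im[110:230,220:340],(480,480),interpolation=cv2.INTER_CUBIC)[...,::-1])
E
```

```text
[466.30799381  18.87924674  52.09466906] [-1.20011867 -0.29564025  1.0304444 ] (array([464.45306938,  18.6084809 ,  51.9407464 ]), array([[-0.96578855,  0.04798157,  0.25485339],
       [ 0.04639349,  0.99884822, -0.01224237],
       [-0.25514726,  0.        , -0.96690221]]))
[[-0.001, -0.011, 0.001, 1.0, -0.4, 1.6, 255], [-0.0, -0.008, -0.0, -0.8, 0.0, 1.8, 255], [-0.0, -0.008, -0.0, -1.0, 0.0, 1.8, 255], [-0.0, -0.009, -0.0, -1.0, 0.0, 1.8, 255], [-0.0, -0.008, -0.0, -1.2, 0.0, 1.7, 255], [-0.0, -0.008, -0.0, -1.2, 0.0, 1.7, 255], [-0.0, -0.009, -0.0, -1.3, 0.0, 1.6, 255], [-0.0, -0.008, -0.0, -1.4, 0.1, 1.6, 255]]
[[-0.0, -0.008, -0.0, -1.5, -0.0, 1.5, 255], [-0.0, -0.009, -0.0, -1.6, -0.0, 1.4, 255], [-0.0, -0.008, -0.0, -1.6, -0.0, 1.4, 255], [-0.0, -0.0, -0.0, -1.6, -0.0, 0.6, 255], [-0.0, -0.0, -0.0, -1.5, -0.0, 0.6, 255], [-0.0, -0.0, -0.0, -1.6, -0.0, 0.5, 255]]
```

View pics/lev.png

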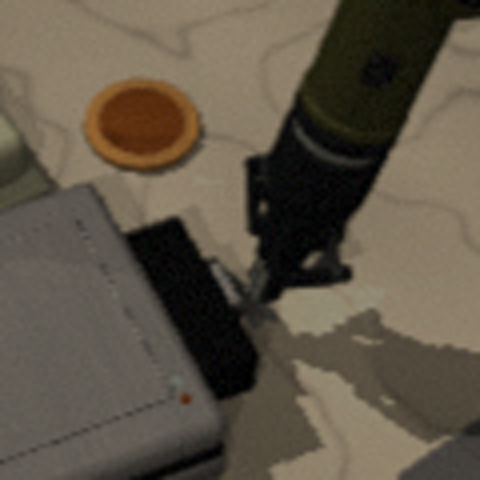

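The fingertip at (255,300) is on the lever's outer face. The lever is partly swung down and the lid is still shut, so I'll keep pushing.

Call:
{"name": "carry_out", "arguments": {"series": [[[0, -0.008, 0, 0, 0, 1.8, 255], [0, -0.008, 0, -0.8, 0, 1.8, 255], [0, -0.008, 0, -1, 0, 1.8, 255], [0, -0.008, 0, -1, 0, 1.8, 255], [0, -0.008, 0, -1.2, 0, 1.7, 255], [0, -0.008, 0, -1.2, 0, 1.7, 255], [0, -0.008, 0, -1.3, 0, 1.6, 255], [0, -0.008, 0, -1.4, 0, 1.6, 255]]]}}

```text
time: 15.35
tool_pos: [477.7, 18.3, 41.1]
orientation: [[-0.948, 0.048, 0.314], [0.045, 0.999, -0.016], [-0.314, -0.001, -0.949]]
ft_force: [-1.4, 0.3, 1.3]
grip_width: 0.003
gripper_force: 0.9
```

Call:
{"name": "carry_out", "arguments": {"series": [[[0, -0.008, 0, -1.5, 0, 1.5, 255], [0, -0.008, 0, -1.6, 0, 1.4, 255], [0, -0.008, 0, -1.6, 0, 1.4, 255], [0, 0, 0, -1, 0, 0.4, 255], [0, 0, 0, 0, 0, 0, 255]]]}}

```text
time: 15.98
tool_pos: [481.5, 18.1, 37.6]
orientation: [[-0.942, 0.048, 0.331], [0.044, 0.999, -0.017], [-0.332, -0.001, -0.943]]
ft_force: [-7.6, -0.1, 3.7]
grip_width: -0.005
gripper_force: 3.4
```

Call:
{"name": "carry_out", "arguments": {"series": [[[0, 0, 0, -0.6, 0, 0.2, 255], [0, 0, 0, 0, 0, 0, 255], [0, 0, 0, 0, 0, 0, 255]]]}}

```text
time: 16.35
tool_pos: [481.6, 18.2, 37.6]
orientation: [[-0.943, 0.048, 0.331], [0.045, 0.999, -0.017], [-0.331, -0.001, -0.944]]
ft_force: [-7.9, -0.6, 3.9]
grip_width: -0.002
gripper_force: 3.9
```

Call:
{"name": "carry_out", "arguments": {"series": [[[0, 0, 0, 5, 0, -2, 255], [0, 0, 0, 12, 0, -8, 255], [0, 0, 0, 12, 0, -20, 255], [0, 0, 0, 0, 0, -40, 255], [0, 0, 0, -10, 30, -40, 255], [0, 0, 0, 0, 50, -20, 255], [0, 0, 0, 0, 55, 0, 255], [0, 0, 0, 0, 55, 0, 255]]]}}

```text
time: 17.35
tool_pos: [432.8, 212.6, 155.7]
orientation: [[-0.939, 0.048, 0.34], [0.045, 0.999, -0.016], [-0.34, 0.0, -0.94]]
ft_force: [0.7, -0.0, 0.2]
grip_width: -0.003
gripper_force: 0.0
```

```bash
python3 - <<'E'
from h import *
np.set_printoptions(precision=1,suppress=True,linewidth=160)
s=telemetry.sense();print(s['tool_pos'],s['ft_force'])
C=[]
for n in('scene','top'):
    im,d,w,p=cloud(n);C.append(im);dd=w[...,:2]-O[:2];x=dd@RP[:2,0];y=dd@RP[:2,1];z=w[...,2]
    s=(abs(y)<100)&(z>75)&(z<120)&(x>-90)&(x<90)&(im.mean(-1)>50)
    k=np.polyfit(x[s],z[s],1);print(n,'lid',-np.arctan(k[0]),np.polyval(k,0),s.sum())
    l=(abs(y)<16)&(z>8)&(z<80)&(x<-160)&(x>-240);print('in front',l.sum(),x[l].min() if l.any() else '')
    print(np.c_[x[l],z[l]][np.argsort(z[l])][::max(1,l.sum()//12)])
    if n=='top':
        w0=np.load('top0.npz')['w'];i0=np.load('top0.npz')['im']
        dif=(np.abs(im.astype(int)-i0).max(-1)>40);dif[100:250,205:340]=0
        print('diff px outside press',np.argwhere(dif)[::40].tolist())
c=np.hstack([cv2.resize(v,(400,400)) for v in (C[0][100:260,160:320],C[1][120:280,190:350])])
cv2.imwrite('pics/lock.png',c[...,::-1])
E
```

```text
[432.8 212.6 155.7] [ 0.7 -0.   0.2]
scene lid -0.0001578429540582584 93.49190856091082 3809
in front 25 -168.367662429944
[[-167.8   49.3]
 [-168.4   68.6]
 [-162.3   69.7]
 [-163.3   70.6]
 [-163.3   71.2]
 [-161.9   71.3]
 [-166.8   71.7]
 [-162.2   72.4]
 [-161.3   73.6]
 [-162.6   73.8]
 [-163.6   74.1]
 [-164.9   75.2]
 [-163.6   77.1]]
top lid -0.0002428420819809795 93.67299117003435 6597
in front 73 -175.73080822742625
[[-175.3   10.1]
 [-175.    11.7]
 [-173.3   15.1]
 [-162.3   24.2]
 [-169.6   66.8]
 [-161.9   70.6]
 [-164.5   71.8]
 [-165.1   72.6]
 [-161.9   73.2]
 [-167.6   73.8]
 [-166.3   74.5]
 [-166.7   75. ]
 [-165.9   77.5]]
diff px outside press [[143, 204], [153, 197], [158, 203], [163, 198], [168, 199], [172, 202], [177, 193], [180, 199], [187, 188], [192, 186], [196, 187], [204, 164], [207, 163], [211, 163], [218, 189], [234, 191], [250, 240], [250, 280], [251, 261], [252, 250], [253, 249], [254, 251], [256, 241], [273, 171], [276, 170], [278, 175], [280, 161], [281, 165], [282, 165], [283, 161], [284, 153], [285, 142], [285, 184], [286, 172], [287, 158], [288
[... 1532 characters left out ...]
104], [358, 144], [359, 97], [359, 137], [360, 89], [360, 129], [361, 81], [361, 121], [362, 72], [362, 112], [362, 152], [363, 104], [363, 144], [364, 95], [364, 136], [365, 86], [365, 127], [366, 77], [366, 117], [367, 66], [367, 106], [367, 146], [368, 95], [368, 135], [369, 84], [369, 124], [370, 72], [370, 112], [370, 152], [371, 100], [371, 140], [372, 87], [372, 127], [373, 73], [373, 113], [374, 58], [374, 98], [374, 138], [375, 81], [375, 121], [376, 64], [376, 104], [376, 144], [377, 85], [377, 125], [378, 63], [378, 103], [378, 143], [379, 79], [379, 119], [380, 53], [380, 93], [380, 133], [381, 66], [381, 106], [381, 146], [382, 77], [382, 117], [382, 157], [383, 87], [383, 127]]
```

View pics/lock.png

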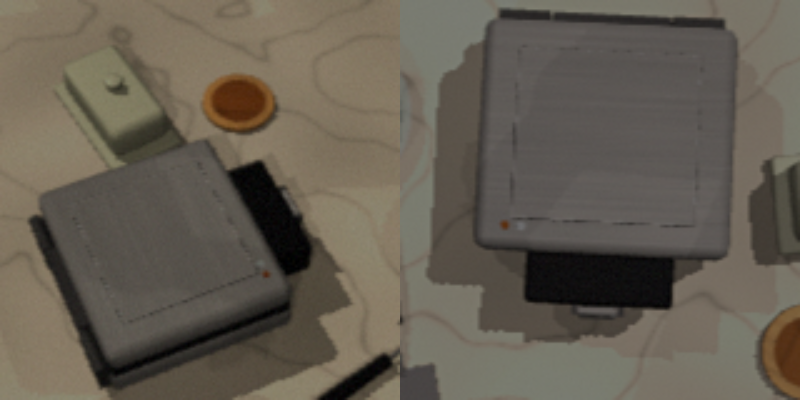

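The lever now hangs flat against the handle, at (598,312) on the right. Its tab ends about 10 mm above the ledge, as it should when locked. The lid angle is 0.000, the press and the other things are where they were, and the hand is clear.

```bash
python3 -c "
from workcell import order
print(order.sign_off())"
```

```text
the job is handed in; nothing more can be done
None
```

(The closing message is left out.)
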